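# Release the latched key of the mode-key row

## Robot

A 6-joint arm with a two-finger parallel gripper is mounted at the origin on a cart in front of the work surface, level with it; the furniture and walls round the work are solid. World frame = base frame: x ahead of the robot, y to its left, z up, the work surface at z = 0. Lengths are in mm, angles in rad, forces in N, time in s.
With the tool pointing down it reaches from about 350 to 875 mm from the base axis. Payload 4.2 kg.
Tool frame: the origin (TCP) lies midway between the tips of the shut fingers; the grasp point (between the pads) lies 19 mm behind it (arm.grasp_offset is the distance from the TCP to the grasp point, in mm); z points along the fingers, y is the line along which they close (so a half turn about z gives the same grasp; the last joint's range is limited). The gripper opens to 85 mm and grips with 20 to 120 N. Pads are 22 mm wide; open, the fingers measure 114 mm over their backs; the gripper's body (76 mm by 85 mm) begins 54 mm behind the grasp point. The pads swing forward as they close: fully open they stand 13 mm farther back than shut.
Start: joints at [1.596, 0.385, 0.008, 0, -1.194, -0.259], TCP at [144.766, 607.982, 231.312] pointing down, gripper open.
Joint ranges: [-3.14, 3.14], [-1.21, 2.06], [-1.07, 1.41], [-3.16, 2.05], [-2.99, -0.16], [-3.1, 3.1]. Speed limits (rad/s): [2.79, 2.79, 3.14, 3.14, 3.14, 3.14].

## Interface

Orientations are given as a unit quaternion [x, y, z, w].
In Python, from bench import arm gives the robot as it stands. The module is installed in compiled form; this text tells all that it offers.
- The arm moves only by the tool servo_tool, never from a script. Its argument "increments" is a list of rows, each a list of 7 numbers: the opening, from 0 (shut) to 1 (fully open), then the shift along the tool's x, y, z in m, then the turn, a rotation vector about the tool's x, y, z in degrees. In form: [[grip, x, y, z, ax, ay, az], ...]. A call has 1 to 12 rows; each row is the pose to reach, as a shift and turn from the pose commanded when the call began, along the tool's axes at that moment; what a row does not reach only later rows make up. A row lasts 1/8 s, in which the tool goes at most 62.5 mm and 10.7 degrees, less where a joint would pass 70% of its speed; a pose out of reach is approached as far as the arm can. A call with a gripper value outside its range is refused whole. The fingers move at their own pace and stop on an object; the grip force is fixed at half the most. Time passes only in rows, so rows that repeat a pose let the fingers close. It gives the time, the measured TCP pose, the force, the opening and the grip force at its end, in the units of the state.
- arm.read_state(): the state, without advancing time (a new reading comes with each control period).
- arm.get_image(name): name is "scene" or "top" or "wrist"; returns a dict with "color" (480x640x3 uint8, red, green, blue), "fx", "fy", "cx", "cy" (pixels), "rvec" (rotation vector, rad) and "tvec" (3), from world to camera coordinates, as OpenCV has them; the wrist camera has in their place "hand_eye" (4x4, takes a point from camera to tool coordinates, whose origin is the TCP and whose axes are the flange's). Camera axes: x right, y down, z forward; pixel columns grow to the right and rows downward; lengths in mm; the calibration is good to about 2 mm. A picture is of the moment at which its call begins: read the wrist's pose just before it. There is no depth.
- arm.job_done(): hands the job in; it is judged then, once.
Trained networks look in the newest picture that a camera, given by its name, has taken for a name from the list of things; names that differ only in an ending like _2 or _b are one class to them, and where a whole thing is asked for, a point or a joint stands for the part that bears it (a point fixed in the world has none). Each returns a list of dicts, best first, with "p" (0 to 1); they miss things now and then, are a little off and sometimes report something else, mostly with a low value. They report only what shows in the picture. A call takes as long as a camera call.
- arm.look_for(camera, thing): "box" ([centre column, centre row, width, height] in pixels, round what is visible of it).
- arm.spot_point(camera, thing): "centre" ([column, row] in pixels: a listed point, or the origin of a listed thing).
The state is a dict: "clock": time; "joints": joint angles; "joint_vel": joint speeds; "joint_efforts": joint torques, N m; "position": TCP position; "ee_rot": TCP orientation; "contact_force": force on the tool from outside, world axes, zero at the start; "wrist_torque": the same for the moment, N m; "gripper_width": finger opening in mm; "grasp_force": force on a finger pad.
Only numpy, scipy, OpenCV 4.12 (cv2) and the standard library are available. Lean on these libraries where they do the work, as an engineer would, in place of code of your own. Each camera call takes 0.05 s, during which the arm holds its last target. There are 200 camera calls.

## Task

One of the four identical white keys on the grey control box is latched down. With a fingertip tap each key lightly, one after another from the leftmost to the rightmost, and take the finger off again; then press the latched one down until it releases, and let it spring up. Do not push any other key down, and leave the things lying around the box where they are.

Things in the scene. Friction and masses are not known exactly. Their poses are not given: they have to be found in the camera images.
- console: grey mode-key control box, fixed to the bench: 104 (x) x 226 (y) x 45 mm high, with a flat dark top plate, four white keys in a row along its y axis, and frames and screws at most 2 mm above the plate. Origin: centre of its underside, on the bench top. z up, x away from the robot at yaw 0, y to the left along the key row.
- cap_1: key 1, the leftmost of four identical white keys, 28 x 28 mm, 46 mm apart. Origin: centre of its top face, 59 mm above the console's underside when up. Every key moves straight down at most 9 mm on a spring: an up key starts to give at 2 N, +1 N per mm (11 N fully down), and springs back up when let go. For a latched key see cap_2.
- cap_2: key 2, the second from the left of four identical white keys, 28 x 28 mm, 46 mm apart. Origin: centre of its top face, 59 mm above the console's underside when up. Whichever key is latched (any of the four) stands 4 mm lower, gives only from about 6 N, and is released when pushed 2.5 to 3 mm further (about 9 N); let go, it then rises to full height.
- cap_3: key 3, the third from the left of four identical white keys, 28 x 28 mm, 46 mm apart. Origin: centre of its top face, 59 mm above the console's underside when up. Moves as told at cap_1 and cap_2.
- cap_4: key 4, the rightmost of four identical white keys, 28 x 28 mm, 46 mm apart. Origin: centre of its top face, 59 mm above the console's underside when up. Moves as told at cap_1 and cap_2.
- folding_rule: yellow folding rule, folded, 16 x 230 x 18 mm, lying loose behind the console, along its y. Origin: centre of its underside. A bystander.
- offcut: light wood offcut 46 x 115 x 22 mm (its own y is the long way), lying loose to the left of the console, roughly along its x. Origin: centre of its underside. A bystander.
- screw_tin: blue flat tin of screws with a shut lid, 90 x 126 x 38 mm, standing loose behind the folding rule. Origin: centre of its underside. A bystander.

How it is judged:
By the outcome, as a careful person would: the job done as asked, in the order asked, and still so for the second after the job is handed in, with the robot touching nothing.
It also fails if it takes over 48 s, if anything falls off the work surface, if the arm or the gripper's body presses on something with over 40 N, if the wrist force passes 120 N, or if a joint passes its speed limit or range.

## Working session

There is one attempt and no reset: what is moved stays moved. The work goes in short steps, Python scripts to look and compute and a tool call to move; the robot and the scene stay as the last step left them, time stands still between calls to the robot, and variables do not carry over. Pictures are saved under pics/ and viewed, at most 10 in all, crops included, and the job is handed in when it is done.

Besides the shell and the picture viewer there is one more tool, called by a JSON object that holds its "api" and its "payload", one argument or row to a line. servo_tool: Moves the arm, as the interface text tells. Its arguments: {"type":"object","properties":{"increments":{"type":"array","items":{"type":"array","items":{"type":"number"}}}},"required":["increments"]}

```bash
mkdir -p pics; cat > h.py <<'E'
import numpy as np, cv2
from bench import arm
def ray(im,px):
    K=np.array([[im['fx'],0,im['cx']],[0,im['fy'],im['cy']],[0,0,1.]])
    R=cv2.Rodrigues(np.array(im['rvec'],float))[0]; t=np.array(im['tvec'],float).ravel()
    d=R.T@np.linalg.solve(K,[px[0],px[1],1]); return -R.T@t,d
def at_z(im,px,z):
    o,d=ray(im,px); return o+d*(z-o[2])/d[2]
E
python3 - <<'E'
from h import *
s=arm.read_state(); print(s['clock'],s['position'],s['ee_rot'],s['contact_force'])
for c in('top','scene'):
    im=arm.get_image(c); cv2.imwrite(f'pics/{c}1.png',im['color'][...,::-1])
    print(c, ray(im,(320,240))[0].round())
    for t,z in(('console',0),('cap_1',59),('folding_rule',0),('offcut',0),('screw_tin',0)):
        for r in arm.spot_point(c,t)[:6]: print(t,round(r['p'],2),np.round(r['centre'],1),at_z(im,r['centre'],z).round(1))
E
```

```text
0.0 [144.64078243 607.42396016 230.21178999] [ 9.93161794e-01 -1.16740866e-01 -8.63428609e-05  1.10166832e-03] [-0.33316815 -0.06650571 -0.6033207 ]
top [536. 174. 926.]
console 0.6 [361.8 281. ] [527. 109.   0.]
cap_1 0.77 [323.7 275.2] [536.7 188.8  59. ]
cap_1 0.74 [373.7 284.6] [521.2  89.6  59. ]
cap_1 0.45 [396.9 283.7] [524.4  44.   59. ]
folding_rule 0.61 [368.5 228.3] [639.2  97.4   0. ]
offcut 0.73 [269.6 266. ] [552.8 304.9   0. ]
screw_tin 0.84 [378.6 179.7] [744.9  77.9   0. ]
screw_tin 0.29 [346.9 280.7] [526.7 140.5   0. ]
scene [ 135. -485.  441.]
console 0.75 [301.8 295.6] [530.2 120.3   0. ]
console 0.33 [265.7 255.6] [554.3 291.4   0. ]
cap_1 0.73 [296.1 264.7] [524.2 128.7  59. ]
cap_1 0.64 [307.6 272. ] [526.1  96.4  59. ]
cap_1 0.58 [280.8 247.9] [536.4 199.7  59. ]
cap_1 0.54 [322.6 288.7] [515.3  38.5  59. ]
folding_rule 0.77 [357.8 283.1] [639.7 100.    0. ]
offcut 0.62 [357.1 285.6] [632.9  93.6   0. ]
offcut 0.58 [266.7 256.4] [554.2 287.1   0. ]
screw_tin 0.7 [295.4 266. ] [580.3 219.8   0. ]
screw_tin 0.58 [405.9 271.9] [744.3  82.2   0. ]
```

```bash
python3 - <<'E'
import cv2
a=cv2.imread('pics/top1.png')[160:340,240:440]; cv2.imwrite('pics/t1c.png',cv2.resize(a,(660,594),interpolation=cv2.INTER_CUBIC))
a=cv2.imread('pics/scene1.png')[200:350,230:430]; cv2.imwrite('pics/s1c.png',cv2.resize(a,None,fx=4,fy=4,interpolation=cv2.INTER_CUBIC))
E
```

```text
(no output)
```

View pics/t1c.png

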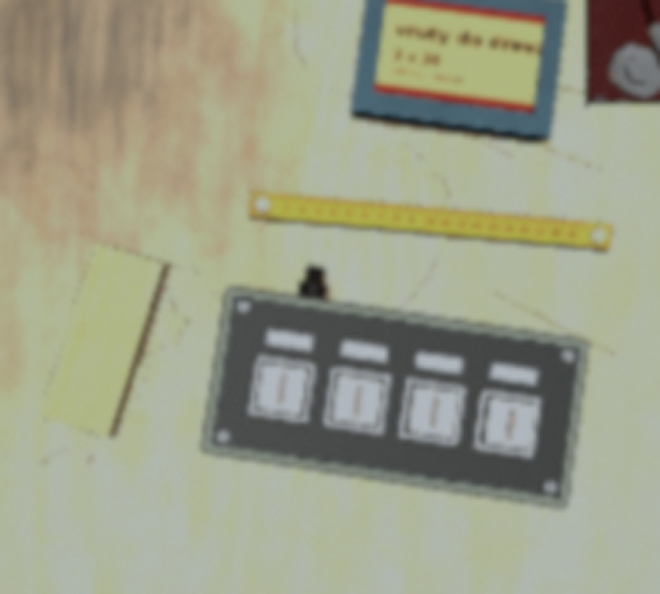

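View pics/s1c.png

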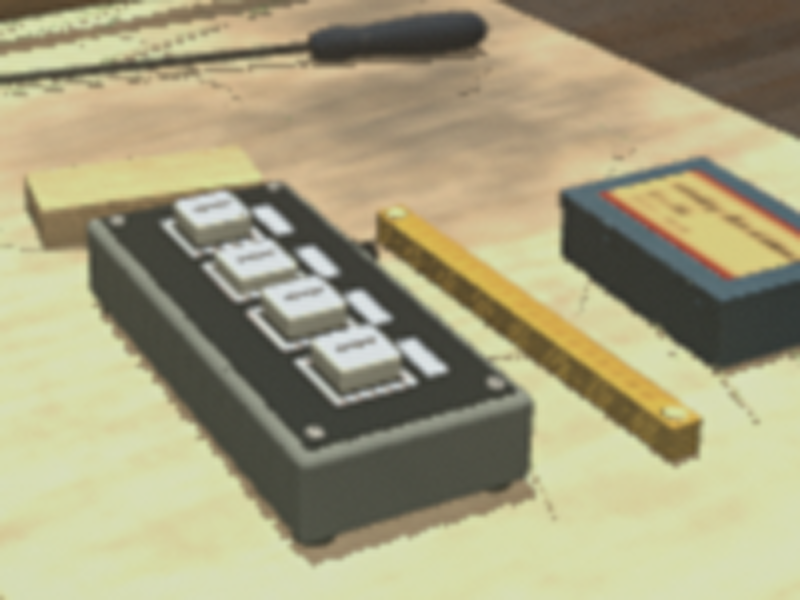

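The top crop shows the keys at about (282,389), (357,399), (432,410) and (508,422), with the box turned clockwise. In the scene crop key 2, at about (258,265), looks lower than the others.

```bash
python3 - <<'E'
from h import *
from scipy.spatial.transform import Rotation as Ro
im=arm.get_image('top')
s=arm.read_state(); Rt=Ro.from_quat(s['ee_rot']).as_matrix(); print(Rt.round(3), s['gripper_width'])
P=[]
for u,v in((282,389),(357,399),(432,410),(508,422)):
    p=at_z(im,(240+u/3.3,160+v/3.3),59); P.append(p); print(p.round(1))
P=np.array(P); d=P[3]-P[0]; print(np.linalg.norm(d)/3, 'yaw',np.degrees(np.arctan2(d[0],-d[1])))
c=P.mean(0); print('mean',c, 'rel tool from tcp to c+z160', (Rt.T@(c+[0,0,110]-s['position'])).round(1))
w=arm.get_image('wrist'); print(np.round(w['hand_eye'],3),w['fx'])
E
```

```text
[[ 0.973 -0.232 -0.   ]
 [-0.232 -0.973  0.   ]
 [-0.    -0.    -1.   ]] 85.35987270901505
[531.6 185.1  59. ]
[527.  140.1  59. ]
[521.8  95.1  59. ]
[516.   49.6  59. ]
45.45708171177762 yaw -6.5574669830119685
mean [524.0721011  117.48675197  59.        ] rel tool from tcp to c+z160 [482.6 389.3  62.3]
[[ 0.0000e+00 -9.6500e-01 -2.6300e-01  6.6558e+01]
 [ 1.0000e+00  0.0000e+00  1.0000e-03  1.1800e-01]
 [-1.0000e-03 -2.6300e-01  9.6500e-01 -1.4300e+02]
 [ 0.0000e+00  0.0000e+00  0.0000e+00  1.0000e+00]] 413.4542077711801
```

{"api": "servo_tool", "payload": {
  "increments": [
    [0,0.048,0.039,0.003,0,0,-0.7],
    [0,0.096,0.078,0.006,0,0,-1.4],
    [0,0.144,0.117,0.009,0,0,-2.1],
    [0,0.192,0.156,0.012,0,0,-2.8],
    [0,0.241,0.195,0.015,0,0,-3.5],
    [0,0.289,0.234,0.018,0,0,-4.2],
    [0,0.337,0.273,0.021,0,0,-4.9],
    [0,0.386,0.312,0.024,0,0,-5.6],
    [0,0.434,0.351,0.027,0,0,-6.3],
    [0,0.483,0.389,0.03,0,0,-6.85],
    [0,0.483,0.389,0.03,0,0,-6.85],
    [0,0.483,0.389,0.03,0,0,-6.85]
  ]
}}

```text
clock: 2.2
position: [524.4, 117.5, 201.2]
ee_rot: [0.998, -0.058, -0.0, -0.0]
contact_force: [0.4, 0.5, -0.2]
gripper_width: -0.0
grasp_force: 0.0
```

{"api": "servo_tool", "payload": {
  "increments": [
    [0,0,0,0,0,0,0],
    [0,0,0,0,0,0,0],
    [0,0,0,0,0,0,0]
  ]
}}

```text
clock: 2.58
position: [524.2, 118.5, 201.6]
ee_rot: [0.998, -0.056, 0.0, -0.0]
contact_force: [1.1, -0.9, -0.3]
gripper_width: -0.1
grasp_force: 0.0
```

```bash
cat >> h.py <<'E'
from scipy.spatial.transform import Rotation as Ro
def wray(w,s,px,z):
    H=np.array(w['hand_eye']); R=Ro.from_quat(s['ee_rot']).as_matrix()
    d=R@H[:3,:3]@[(px[0]-w['cx'])/w['fx'],(px[1]-w['cy'])/w['fy'],1]; o=np.array(s['position'])+R@H[:3,3]
    return o+d*(z-o[2])/d[2]
E
python3 - <<'E'
from h import *
s=arm.read_state(); w=arm.get_image('wrist'); cv2.imwrite('pics/w1.png',w['color'][...,::-1])
print(s['clock'],s['position'],s['contact_force'],s['gripper_width'],Ro.from_quat(s['ee_rot']).as_matrix().round(4))
for r in arm.spot_point('wrist','cap_1')[:6]: print(round(r['p'],2),np.round(r['centre'],1),wray(w,s,r['centre'],59).round(1))
E
```

```text
2.575 [524.1975502  118.51261414 201.57738878] [ 1.05810261 -0.89085423 -0.27703981] -0.11261316071532841 [[ 9.937e-01 -1.124e-01  4.000e-04]
 [-1.124e-01 -9.937e-01  2.000e-04]
 [ 4.000e-04 -3.000e-04 -1.000e+00]]
0.94 [292.2 215.5] [529.9 140.   59. ]
0.84 [356.9 218. ] [523.   94.7  59. ]
0.72 [225.3 218.6] [533.  187.4  59. ]
0.61 [427.5 223.3] [513.6  45.2  59. ]
```

View pics/w1.png

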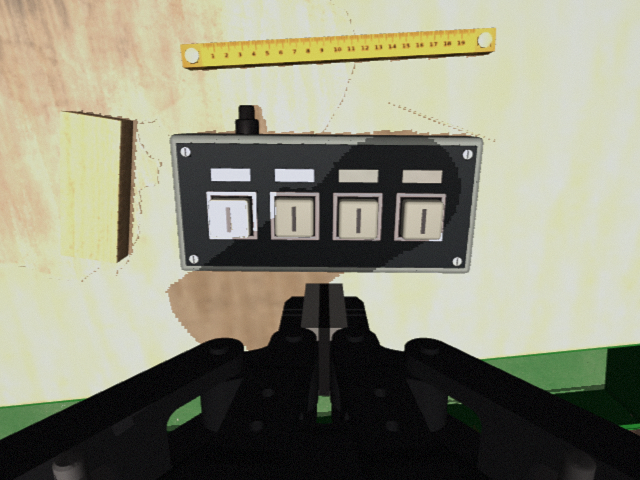

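The wrist picture shows caps near (228,217), (294,218), (357,217) and (420,218), in line with the top camera. The box centre is about (525,117.5) at yaw -6.6°. I'll go over key 1.

{"api": "servo_tool", "payload": {
  "increments": [
    [0,0.001,-0.035,0.03,0,0,0],
    [0,0.001,-0.069,0.07,0,0,0],
    [0,0.001,-0.069,0.11,0,0,0],
    [0,0.001,-0.069,0.13,0,0,0],
    [0,0.001,-0.069,0.13,0,0,0],
    [0,0.001,-0.069,0.13,0,0,0]
  ]
}}

```text
clock: 3.42
position: [534.1, 186.6, 72.4]
ee_rot: [0.998, -0.057, 0.001, -0.0]
contact_force: [-0.1, 0.1, -0.4]
gripper_width: 0.2
grasp_force: 0.0
```

```bash
cat > avg.py <<'E'
from h import *
import sys
n=int(sys.argv[1]) if len(sys.argv)>1 else 6
S=[]
for i in range(n):
    arm.get_image('scene'); S.append(arm.read_state())
p=np.array([s['position'] for s in S]); f=np.array([s['contact_force'] for s in S])
print(round(S[-1]['clock'],2),'pos',p.mean(0).round(2),'sd',p.std(0).round(2),'F',f.mean(0).round(2),'sd',f.std(0).round(2),'Fz',f[:,2].round(1), 'tq',np.mean([s['wrist_torque'] for s in S],0).round(3))
E
python3 avg.py 8
```

```text
3.83 pos [533.89 186.37  72.37] sd [0.26 0.16 0.34] F [-0.13 -0.49 -0.02] sd [0.38 0.56 0.41] Fz [ 0.5 -0.8 -0.2 -0.3  0.4  0.3 -0.2  0.2] tq [-0.01   0.006  0.009]
```

{"api": "servo_tool", "payload": {
  "increments": [
    [0,-0.001,0,0.008,0,0,0],
    [0,-0.001,0,0.0115,0,0,0],
    [0,-0.001,0,0.0115,0,0,0]
  ]
}}

```text
clock: 4.2
position: [532.0, 186.0, 59.3]
ee_rot: [0.998, -0.057, -0.001, 0.0]
contact_force: [0.3, -0.9, 0.2]
gripper_width: -0.2
grasp_force: 0.0
```

```bash
python3 avg.py 4
```

```text
4.4 pos [532.41 186.24  59.7 ] sd [0.09 0.05 0.11] F [ 0.02 -0.18  0.06] sd [0.18 0.36 0.21] Fz [-0.2  0.3 -0.   0.2] tq [-0.003 -0.002  0.023]
```

{"api": "servo_tool", "payload": {
  "increments": [
    [0,0,0,0.001,0,0,0],
    [0,0,0,0.001,0,0,0]
  ]
}}

```text
clock: 4.65
position: [532.6, 186.3, 59.1]
ee_rot: [0.998, -0.057, 0.0, -0.0]
contact_force: [-0.3, 1.3, 2.3]
gripper_width: -0.1
grasp_force: 0.9
```

```bash
python3 avg.py 4
```

```text
4.85 pos [532.56 186.32  59.08] sd [0.01 0.01 0.02] F [-0.14 -0.5   1.6 ] sd [0.37 0.33 0.26] Fz [1.9 1.6 1.2 1.7] tq [-0.016  0.063 -0.013]
```

Key 1 is up and touched with 1.6 N. Next is key 2.

{"api": "servo_tool", "payload": {
  "increments": [
    [0,0,0,-0.012,0,0,0],
    [0,0,0,-0.012,0,0,0],
    [0,0,0.046,-0.012,0,0,0],
    [0,0,0.046,-0.012,0,0,0],
    [0,0,0.046,-0.004,0,0,0],
    [0,0,0.046,-0.001,0,0,0],
    [0,0,0.046,-0.001,0,0,0]
  ]
}}

```text
clock: 5.72
position: [527.0, 141.0, 59.2]
ee_rot: [0.998, -0.057, -0.0, 0.0]
contact_force: [-1.2, 0.1, 0.1]
gripper_width: 0.2
grasp_force: 0.0
```

```bash
python3 avg.py 3
```

```text
5.88 pos [527.19 140.96  59.63] sd [0.06 0.03 0.14] F [-0.39 -0.01 -0.19] sd [0.14 0.36 0.09] Fz [-0.1 -0.3 -0.1] tq [ 0.007  0.007 -0.002]
```

{"api": "servo_tool", "payload": {
  "increments": [
    [0,0,0,0.001,0,0,0],
    [0,0,0,0.001,0,0,0]
  ]
}}

```text
clock: 6.12
position: [527.1, 140.6, 58.8]
ee_rot: [0.998, -0.057, 0.0, -0.0]
contact_force: [0.4, -0.1, 0.5]
gripper_width: 0.0
grasp_force: 0.0
```

```bash
python3 avg.py 4
```

```text
6.33 pos [527.14 140.53  58.87] sd [0.01 0.01 0.01] F [-0.24 -0.08  0.1 ] sd [0.47 0.37 0.45] Fz [-0.2  0.9 -0.1 -0.2] tq [-0.003  0.007  0.005]
```

No contact at the height of an up key, so key 2 is probably latched. I'll keep lowering.

{"api": "servo_tool", "payload": {
  "increments": [
    [0,0,0,0.001,0,0,0],
    [0,0,0,0.001,0,0,0]
  ]
}}

```text
clock: 6.58
position: [527.0, 140.5, 57.7]
ee_rot: [0.998, -0.057, -0.0, 0.0]
contact_force: [0.2, -0.2, -0.4]
gripper_width: 0.1
grasp_force: 0.0
```

```bash
python3 avg.py 3
```

```text
6.72 pos [527.11 140.49  57.78] sd [0.01 0.02 0.01] F [0.27 0.4  0.37] sd [0.44 0.29 0.11] Fz [0.2 0.5 0.4] tq [-0.008  0.022  0.022]
```

{"api": "servo_tool", "payload": {
  "increments": [
    [0,0,0,0.0015,0,0,0],
    [0,0,0,0.002,0,0,0],
    [0,0,0,0.002,0,0,0]
  ]
}}

```text
clock: 7.1
position: [527.1, 140.5, 55.7]
ee_rot: [0.998, -0.057, -0.0, 0.0]
contact_force: [0.3, -0.1, 0.3]
gripper_width: 0.1
grasp_force: 0.0
```

```bash
python3 avg.py 3
```

```text
7.25 pos [527.12 140.52  55.79] sd [0.   0.01 0.02] F [-0.25 -0.28  0.31] sd [0.32 0.65 0.28] Fz [ 0.5  0.5 -0.1] tq [-0.001  0.001  0.028]
```

{"api": "servo_tool", "payload": {
  "increments": [
    [0,0,0,0.0007,0,0,0],
    [0,0,0,0.0007,0,0,0]
  ]
}}

```text
clock: 7.5
position: [527.2, 140.5, 55.3]
ee_rot: [0.998, -0.057, 0.0, -0.0]
contact_force: [0.2, -0.6, 1.5]
gripper_width: 0.0
grasp_force: 0.6
```

```bash
python3 avg.py 4
```

```text
7.7 pos [527.2  140.56  55.25] sd [0.01 0.   0.01] F [ 0.22 -0.45  1.45] sd [0.11 0.59 0.92] Fz [0.4 1.1 1.3 2.9] tq [0.016 0.057 0.002]
```

Key 2 made contact at 55.3 mm, so it is the latched one. Next is key 3.

{"api": "servo_tool", "payload": {
  "increments": [
    [0,0,0,-0.016,0,0,0],
    [0,0,0,-0.016,0,0,0],
    [0,0,0.046,-0.016,0,0,0],
    [0,0,0.046,-0.016,0,0,0],
    [0,0,0.046,-0.008,0,0,0],
    [0,0,0.046,-0.005,0,0,0],
    [0,0,0.046,-0.005,0,0,0],
    [0,0,0.046,-0.005,0,0,0]
  ]
}}

```text
clock: 8.7
position: [522.0, 95.2, 60.0]
ee_rot: [0.998, -0.057, -0.0, 0.0]
contact_force: [-0.3, 0.1, 0.6]
gripper_width: 0.3
grasp_force: 0.0
```

```bash
python3 avg.py 3
```

```text
8.85 pos [521.96  95.09  60.15] sd [0.01 0.06 0.04] F [-0.22  0.59  0.3 ] sd [0.27 0.15 0.25] Fz [0.1 0.2 0.6] tq [-0.009 -0.021 -0.006]
```

{"api": "servo_tool", "payload": {
  "increments": [
    [0,0,0,0.001,0,0,0],
    [0,0,0,0.001,0,0,0]
  ]
}}

```text
clock: 9.1
position: [521.9, 94.9, 59.2]
ee_rot: [0.998, -0.057, 0.0, -0.0]
contact_force: [-0.2, 0.7, 0.3]
gripper_width: 0.1
grasp_force: 0.1
```

```bash
python3 avg.py 4
```

```text
9.3 pos [521.93  94.83  59.17] sd [0.01 0.02 0.01] F [0.14 0.07 0.52] sd [0.41 0.25 0.41] Fz [ 0.8 -0.1  1.   0.3] tq [0.051 0.008 0.035]
```

Barely in contact; I'll go 0.3 mm further.

{"api": "servo_tool", "payload": {
  "increments": [
    [0,0,0,0.0003,0,0,0],
    [0,0,0,0.0003,0,0,0]
  ]
}}

```text
clock: 9.55
position: [521.9, 94.8, 59.0]
ee_rot: [0.998, -0.057, 0.0, -0.0]
contact_force: [-0.7, -0.2, 1.3]
gripper_width: 0.2
grasp_force: 0.9
```

```bash
python3 avg.py 4
```

```text
9.75 pos [521.92  94.82  58.94] sd [0.01 0.   0.03] F [-0.35  0.32  1.4 ] sd [0.61 0.52 0.27] Fz [1.4 1.1 1.3 1.8] tq [0.04  0.136 0.022]
```

Key 3 is touched. Next is key 4.

{"api": "servo_tool", "payload": {
  "increments": [
    [0,0,0,-0.012,0,0,0],
    [0,0,0,-0.012,0,0,0],
    [0,0,0.046,-0.012,0,0,0],
    [0,0,0.046,-0.012,0,0,0],
    [0,0,0.046,-0.004,0,0,0],
    [0,0,0.046,-0.001,0,0,0],
    [0,0,0.046,-0.001,0,0,0],
    [0,0,0.046,-0.001,0,0,0]
  ]
}}

```text
clock: 10.75
position: [516.7, 49.5, 59.7]
ee_rot: [0.998, -0.057, -0.0, 0.0]
contact_force: [-1.0, 0.3, -0.1]
gripper_width: 0.3
grasp_force: 0.0
```

{"api": "servo_tool", "payload": {
  "increments": [
    [0,0,0,0.001,0,0,0],
    [0,0,0,0.001,0,0,0]
  ]
}}

```text
clock: 11.0
position: [516.8, 49.4, 59.0]
ee_rot: [0.998, -0.057, 0.0, -0.0]
contact_force: [-0.1, 1.5, 1.3]
gripper_width: -0.1
grasp_force: 0.9
```

```bash
python3 avg.py 4
```

```text
11.2 pos [516.86  49.35  59.07] sd [0.01 0.03 0.01] F [-0.5   1.19  1.89] sd [0.54 0.48 0.35] Fz [2.4 1.9 1.5 1.7] tq [0.363 0.145 0.026]
```

Key 4 is touched. Back to key 2 for the press.

{"api": "servo_tool", "payload": {
  "increments": [
    [0,0,0,-0.012,0,0,0],
    [0,0,0,-0.012,0,0,0],
    [0,0,-0.046,-0.012,0,0,0],
    [0,0,-0.092,-0.012,0,0,0],
    [0,0,-0.092,-0.012,0,0,0],
    [0,0,-0.092,-0.004,0,0,0],
    [0,0,-0.092,0.002,0,0,0],
    [0,0,-0.092,0.003,0,0,0],
    [0,0,-0.092,0.003,0,0,0]
  ]
}}

```text
clock: 12.32
position: [527.1, 139.9, 55.7]
ee_rot: [0.998, -0.058, -0.0, 0.0]
contact_force: [0.1, -0.3, 0.2]
gripper_width: 0.1
grasp_force: 0.0
```

{"api": "servo_tool", "payload": {
  "increments": [
    [0,0,0,0.001,0,0,0],
    [0,0,0,0.002,0,0,0],
    [0,0,0,0.003,0,0,0],
    [0,0,0,0.003,0,0,0]
  ]
}}

```text
clock: 12.82
position: [527.4, 140.3, 53.9]
ee_rot: [0.998, -0.057, 0.0, 0.0]
contact_force: [-1.9, -1.1, 7.1]
gripper_width: -0.3
grasp_force: 3.2
```

```bash
python3 avg.py 3
```

```text
12.97 pos [527.39 140.31  53.89] sd [0.01 0.01 0.01] F [-1.89 -1.52  6.51] sd [0.35 0.33 0.22] Fz [6.8 6.3 6.5] tq [-0.386  0.485  0.027]
```

{"api": "servo_tool", "payload": {
  "increments": [
    [0,0,0,0.0005,0,0,0],
    [0,0,0,0.001,0,0,0],
    [0,0,0,0.001,0,0,0]
  ]
}}

```text
clock: 13.35
position: [527.4, 140.3, 53.1]
ee_rot: [0.998, -0.057, 0.0, 0.0]
contact_force: [-1.4, -1.9, 8.6]
gripper_width: -0.1
grasp_force: 3.9
```

```bash
python3 avg.py 3
```

```text
13.5 pos [527.39 140.32  53.11] sd [0.01 0.01 0.02] F [-1.91 -1.1   7.87] sd [0.1  0.39 0.36] Fz [7.8 7.5 8.4] tq [-0.403  0.661 -0.022]
```

{"api": "servo_tool", "payload": {
  "increments": [
    [0,0,0,0.0004,0,0,0],
    [0,0,0,0.0008,0,0,0],
    [0,0,0,0.0008,0,0,0]
  ]
}}

```text
clock: 13.88
position: [527.4, 140.3, 52.4]
ee_rot: [0.998, -0.057, 0.0, 0.0]
contact_force: [-2.5, -2.0, 8.0]
gripper_width: -0.2
grasp_force: 4.2
```

```bash
python3 avg.py 3
```

```text
14.03 pos [527.41 140.32  52.42] sd [0.01 0.01 0.01] F [-1.92 -1.49  8.84] sd [0.34 0.22 0.61] Fz [8.2 9.6 8.7] tq [-0.411  0.69   0.014]
```

{"api": "servo_tool", "payload": {
  "increments": [
    [0,0,0,0.0004,0,0,0],
    [0,0,0,0.0008,0,0,0],
    [0,0,0,0.0008,0,0,0]
  ]
}}

```text
clock: 14.4
position: [527.4, 140.3, 51.7]
ee_rot: [0.998, -0.057, 0.0, 0.0]
contact_force: [-2.3, -2.0, 8.6]
gripper_width: -0.0
grasp_force: 4.5
```

```bash
python3 avg.py 3
```

```text
14.55 pos [527.4  140.34  51.73] sd [0.02 0.01 0.01] F [-2.19 -1.28  8.84] sd [0.34 0.74 0.16] Fz [9.1 8.7 8.7] tq [-0.433  0.77  -0.01 ]
```

Pushed about 3.4 mm, past the release point. I'll lift off and look.

{"api": "servo_tool", "payload": {
  "increments": [
    [0,0,0,-0.005,0,0,0],
    [0,0,0,-0.02,0,0,0],
    [0,0,0,-0.06,0,0,0],
    [0,-0.02,0.02,-0.11,0,0,0],
    [0,-0.06,0.023,-0.14,0,0,0],
    [0,-0.06,0.023,-0.14,0,0,0],
    [0,-0.06,0.023,-0.14,0,0,0]
  ]
}}

```text
clock: 15.42
position: [464.9, 124.7, 190.5]
ee_rot: [0.998, -0.057, 0.0, -0.0]
contact_force: [0.7, 0.7, -0.2]
gripper_width: 0.1
grasp_force: 0.0
```

```bash
python3 - <<'E'
from h import *
w=arm.get_image('wrist')['color'][...,::-1]; a=arm.get_image('scene')['color'][200:350,230:430,::-1]
a=cv2.resize(a,(640,480),interpolation=cv2.INTER_CUBIC)
b=cv2.resize(cv2.imread('pics/scene1.png')[230:310,260:340],(400,400),interpolation=cv2.INTER_CUBIC)
im=arm.get_image('scene')['color'][230:310,260:340,::-1]; c=cv2.resize(im,(400,400),interpolation=cv2.INTER_CUBIC)
cv2.imwrite('pics/end.png',np.hstack([b,c])); cv2.imwrite('pics/endw.png',w)
E
```

```text
(no output)
```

View pics/end.png

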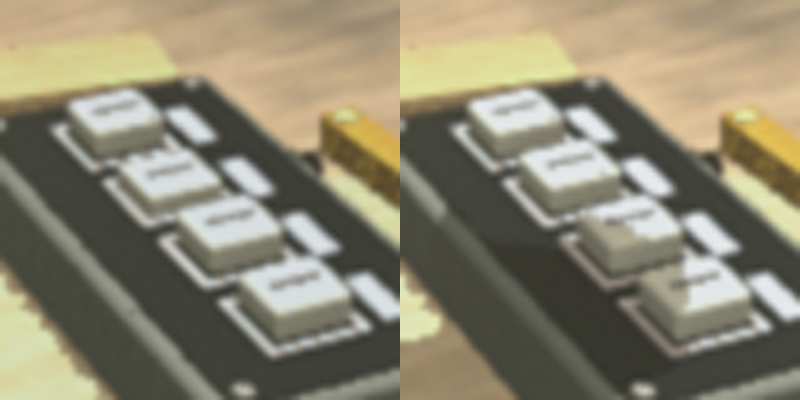

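View pics/endw.png

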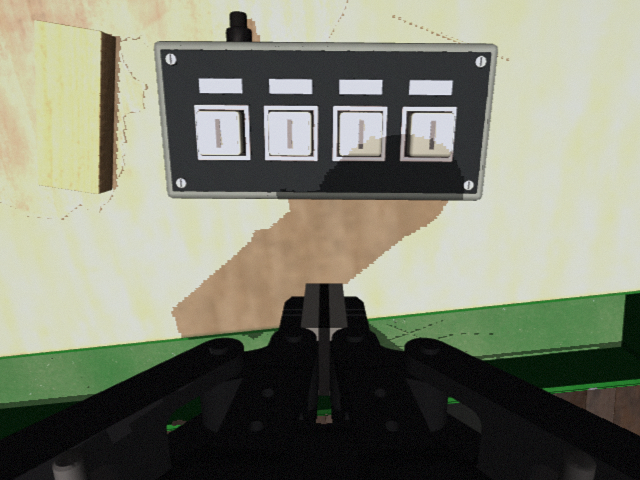

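Comparing before and after, key 2's cap has risen from about (170,180) to (570,168) and is now level with its neighbours. All four keys are up and the other things haven't moved.

```bash
python3 -c "
from bench import arm
print(arm.job_done())"
```

```text
the job is handed in; nothing more can be done
None
```

I tapped all four keys lightly from left to right, then pressed key 2, the latched one, until it released; the last pictures show all four keys up and nothing moved around the box, and the job was handed in at about 16 s.

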